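# Lock the saw fence onto its pivot post with the linch pin

### The arm

A 7-joint arm with a two-finger parallel gripper is mounted at the origin on the work surface. World frame = base frame: x ahead of the robot, y to its left, z up, the work surface at z = 0. Lengths are in m, angles in rad, forces in N, time in s.
With the tool pointing down it reaches from about 0.425 to 0.875 m from the base axis. Payload 9.9 kg.
Tool frame: the origin (TCP) lies on the centre line of the jaws, within the pads' length; the fingertips stand 14 mm ahead of it and the grasp point (between the pads) lies 5 mm behind it; y points along the fingers, z is the direction in which the jaws open and shut, and the axes are right-handed (so a half turn about y gives the same grasp; the last joint's range is limited). The gripper opens to 85 mm and grips with 20 to 120 N. Pads are 22 mm wide; open, the fingers measure 114 mm over their backs; the gripper's body (76 mm by 85 mm) begins 54 mm behind the grasp point. The pads swing forward as they close: fully open they stand 13 mm farther back than shut.
Start: joints at [1.145, 0.576, 0.025, 1.437, -0.015, 1.129, -0.057], TCP at [0.226, -0.636, 0.245] pointing down, gripper open.
Joint ranges: [-2.76, 2.76], [-0.34, 2.15], [-1.52, 1.57], [0.19, 2.46], [-1.09, 4.23], [0.17, 1.99], [-2.82, 2.82]. Speed limits (rad/s): [2.22, 2.22, 3.01, 3.01, 3.14, 3.14, 3.14].

### API

Orientations are given as a unit quaternion [w, x, y, z].
In Python, from rig import * gives the robot as it stands.
- The arm moves only by the shell command python3 -m handwheel 'ROWS' [FORCE]. ROWS is JSON, one flat list of numbers, 5 for each row, row after row: the shift along the world's x, y, z in cm, then the turn about the world's z in degrees, then the finger opening in cm, from 0 to 8.54. A call has 1 to 20 rows; each row is the pose to reach, as a shift and turn from the pose commanded when the call began; what a row does not reach only later rows make up. A row lasts 1/8 s, in which the tool goes at most 62.5 mm and 10.7 degrees, less where a joint would pass 70% of its speed; a pose out of reach is approached as far as the arm can. A call with a gripper value outside its range is refused whole. The fingers move at their own pace and stop on an object; FORCE is the grip in N (left out, the last holds). Time passes only in rows, so rows that repeat a pose let the fingers close. It gives the time, the measured TCP pose, the force and the opening at its end, in the units of the state.
- sense(): the state, without advancing time (a new reading comes with each control period).
- get_image(name): name is "scene" or "top"; returns the picture (480x640x3 uint8, blue, green, red); there is no depth.
- camera_info(name): a dict with "fx", "fy", "cx", "cy" (pixels), "extrinsics" (4x4, takes a point from world to camera coordinates). Camera axes: x right, y down, z forward; pixel columns grow to the right and rows downward; lengths in m; the calibration is good to about 2 mm. A picture is of the moment at which its call begins. camera_info takes no time and is no camera call.
- job_done(): hands the job in, once; it reports no verdict.
The state is a dict: "time_s": time; "joint_positions": joint angles; "qd": joint speeds; "effort": joint torques, N m; "eef_pos": TCP position; "tool_rot": TCP orientation; "force": force on the tool from outside, world axes, zero at the start; "moment": the same for the moment, N m; "opening": finger opening in m.
Only numpy, scipy, OpenCV 4.12 (cv2) and the standard library are available. Lean on these libraries where they do the work, as an engineer would, in place of code of your own. Each camera call takes 0.05 s, during which the arm holds its last target.

### The job

The crosscut fence has been dropped over one of the two pivot posts on the saw table. Lock it on: push that post's linch pin fully home through the post, and only then flip the pin's sprung ring forward over the top of the post so that it lies flat around the post and over the pin's end. Do not touch the spare post that carries no fence, nor its pin and ring.

Things in the scene. Friction and masses are not known exactly. Their poses are not given: they have to be found in the camera images.
- fence_post: Fixed steel post, 24 mm thick, top 86 mm above the table, on a flange 80 mm across. The crosscut fence's aluminium eye (52 mm across) sits round it, its wood-faced bar (51 mm high) running along local +x to 280 mm. Origin: post axis at table level, z up, +x = the way its linch pin is pushed. The pin is level, at y = 0, 72 mm above the table, started in the post's cross hole, head on the -x side.
- lock_pin (a joint): Slide of that post's linch pin along that +x (m): 0 drawn out, 0.025 fully home at its stop, tail then 11 mm beyond the post. 3 N friction; stays where left; starts at 0 to 0.006. Its head is a steel block 20 mm wide and high, 29 mm long; the rear face, to be pushed, is at local x = -69 mm at joint 0, -44 mm when home.
- lock_ring (a joint): Hinge of the ring (59 mm outside, 5 mm wire) on that pin's head (rad). Hinge line along local y at pin height, 18 mm ahead of the head's rear face, moving with it. 0 = open: stands up, leaning 10 degrees to -x, top 56 mm above the hinge, 9 mm behind. 1.745 = shut: level round the post, far side at x = 28 mm (pin home). Over-centre: springs open below 0.65, snaps shut above 0.85; 1 N at its top.
- spare_post: The same post with the same flange, linch pin and ring, but no fence on it; same frame and sizes, pin drawn out, ring up. Fixed; not to be touched. Origin: post axis at table level, z up, +x = the pushing direction of its own pin.

How it is judged:
By the outcome, as a careful person would: the job done as asked, in the order asked, and still so for the second after the job is handed in, with the robot touching nothing.
It also fails if it takes over 35 s, if anything falls off the work surface, if the arm or the gripper's body presses on something with over 40 N, if the wrist force passes 120 N, or if a joint passes its speed limit or range.

## Working session

There is one attempt and no reset: what is moved stays moved. The work goes in short steps, Python scripts to look and compute and a shell command to move; the robot and the scene stay as the last step left them, time stands still between calls to the robot, and variables do not carry over. Pictures are saved under pics/ and viewed, and the job is handed in when it is done.

```bash
mkdir -p pics; ls; python3 - <<'E'
from rig import *
import cv2
for n in ["scene","top"]:
    cv2.imwrite(f"pics/{n}0.png",get_image(n)); c=camera_info(n); print(n,c)
s=sense();print(s)
E
```

```text
pics
scene {'fx': 448.7165361275062, 'fy': 448.7165361275062, 'cx': 319.21446333539984, 'cy': 235.32023018315033, 'extrinsics': array([[ 0.51542336,  0.85687991,  0.00977638, -0.27986971],
       [ 0.71166759, -0.42166561, -0.56189621, -0.37557501],
       [-0.47735521,  0.29657197, -0.82714997,  1.00412632],
       [ 0.        ,  0.        ,  0.        ,  1.        ]])}
top {'fx': 444.9846978067553, 'fy': 444.9846978067553, 'cx': 321.0956917367459, 'cy': 236.33402025117852, 'extrinsics': array([[ 0.02418683, -0.99963631,  0.01192697, -0.02203908],
       [-0.9881833 , -0.02571259, -0.15110467,  0.58434909],
       [ 0.15135638, -0.00813129, -0.98844581,  0.6502255 ],
       [ 0.        ,  0.        ,  0.        ,  1.        ]])}
{'time_s': 0.1, 'joint_positions': array([ 1.14520265,  0.57642333,  0.02483728,  1.43779415, -0.01502217,
        1.12899602, -0.05652299]), 'qd': array([-0.00064258, -0.00092128, -0.00034595, -0.00222848,  0.00142523,
        0.00088262,  0.00028819]), 'effort': array([ 5.67638243e-03, -7.67306256e+01,  2.25732006e+00, -2.86606425e+01,
        1.57158449e-02,  8.63420457e-03,  3.31595811e-05]), 'eef_pos': array([ 0.22614222, -0.63559983,  0.24455578]), 'tool_rot': array([ 0.12015537, -0.12036067,  0.6973029 , -0.69630788]), 'force': array([-0.47738996, -0.26636053,  0.21756429]), 'moment': array([0.05968406, 0.01833289, 0.02095028]), 'opening': 0.08543298762798467}
```

View pics/scene0.png

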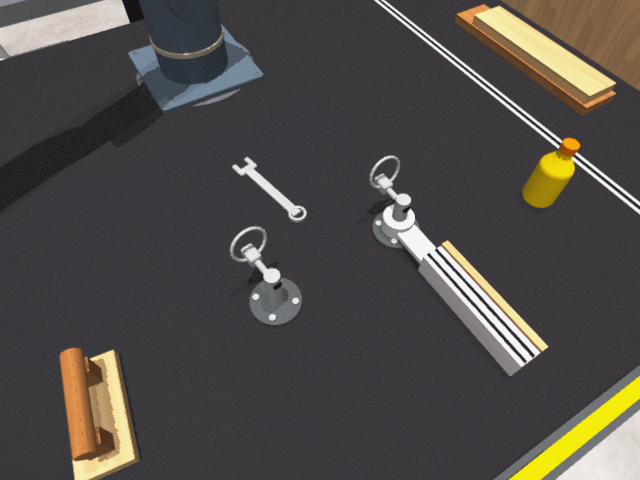

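View pics/top0.png

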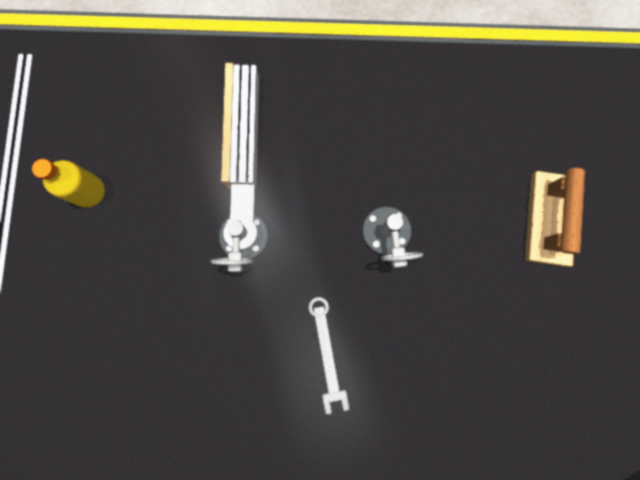

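The scene view shows the fence post's top at about (402,201) and its ring at (385,172). The spare post is at (272,276). In the top view the fence post's top is at about (236,228) and the spare's at (395,222). I'll zoom in to measure.

```bash
cat > h.py <<'E'
import numpy as np
from rig import *
def ray(n,u,v):
    c=camera_info(n);E=np.array(c['extrinsics']);R=E[:3,:3];t=E[:3,3]
    d=R.T@np.array([(u-c['cx'])/c['fx'],(v-c['cy'])/c['fy'],1]);return -R.T@t,d
def onz(n,u,v,z):
    o,d=ray(n,u,v);return o+d*(z-o[2])/d[2]
def proj(n,p):
    c=camera_info(n);E=np.array(c['extrinsics']);q=E[:3,:3]@np.array(p)+E[:3,3]
    return np.array([c['cx']+c['fx']*q[0]/q[2],c['cy']+c['fy']*q[1]/q[2]])
def tri(u1,u2):
    o1,d1=ray("scene",*u1);o2,d2=ray("top",*u2)
    A=np.stack([d1,-d2],1);s=np.linalg.lstsq(A,o2-o1,rcond=None)[0]
    a=o1+d1*s[0];b=o2+d2*s[1];return (a+b)/2,np.linalg.norm(a-b)
E
python3 - <<'E'
import cv2
a=cv2.imread('pics/scene0.png')[145:265,340:460];b=cv2.imread('pics/top0.png')[175:295,180:300]
cv2.imwrite('pics/z0.png',cv2.resize(cv2.convertScaleAbs(cv2.hconcat([a,b])),None,fx=3.33,fy=3.33,interpolation=cv2.INTER_CUBIC))
a=cv2.imread('pics/scene0.png')[145:225,350:430]
cv2.imwrite('pics/z1.png',cv2.resize(a,None,fx=7,fy=7,interpolation=cv2.INTER_CUBIC))
b=cv2.imread('pics/top0.png')[205:285,195:275]
cv2.imwrite('pics/z2.png',cv2.resize(b,None,fx=7,fy=7,interpolation=cv2.INTER_CUBIC))
E
```

```text
(no output)
```

View pics/z1.png

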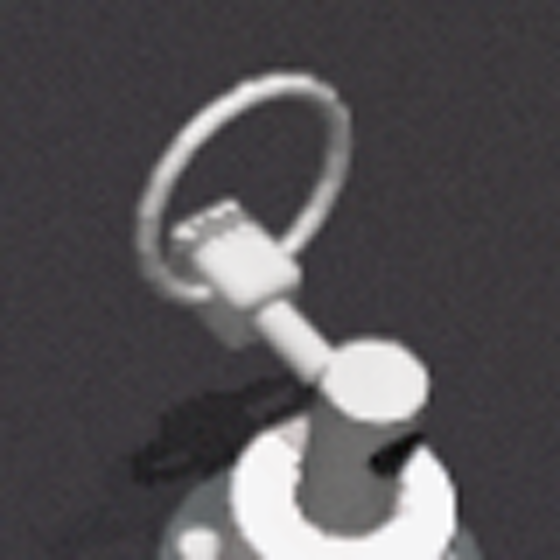

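View pics/z2.png

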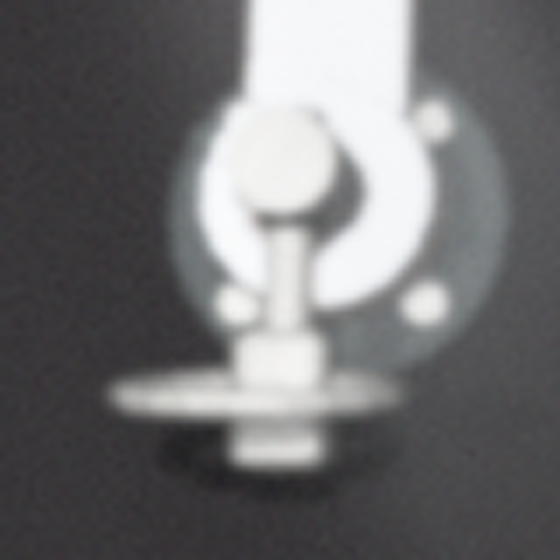

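```bash
python3 - <<'E'
from h import *
np.set_printoptions(precision=4,suppress=True)
S=lambda u,v:(350+u/7-.43,145+v/7-.43); T=lambda u,v:(195+u/7-.43,205+v/7-.43)
p1=onz("scene",*S(375,381),.086);p2=onz("top",*T(287,160),.086);print('post',p1,p2,tri(S(375,381),T(287,160)))
hf=onz("top",*T(281,337),.082);hr=onz("top",*T(278,467),.082);print('head f,r',hf,hr)
print('head scene front top edge',onz("scene",*S(275,290),.082), 'rear-top',onz("scene",*S(205,222),.082))
d=hf-p2;print('dir',np.degrees(np.arctan2(d[1],d[0])),np.linalg.norm(d[:2]),np.linalg.norm((hr-p2)[:2]))
l=onz("top",*T(108,390),.1);r=onz("top",*T(405,393),.1);print('ring',l,r)
fl=onz("top",*T(340,220),.008);print('flange',fl)
for y in(0,):
  e=ray("top",321,236);print(e[0])
# other post
print('spare',onz("top",395,221.5,.086))
E
```

```text
post [0.5893 0.1213 0.086 ] [0.5883 0.1188 0.086 ] (array([0.589 , 0.1199, 0.0863]), np.float64(0.002515663375227919))
head f,r [0.5514 0.1188 0.082 ] [0.5243 0.118  0.082 ]
head scene front top edge [0.5545 0.1202 0.082 ] rear-top [0.5298 0.1184 0.082 ]
dir 179.99716950599836 0.0368945701625749 0.06407458376417613
ring [0.5377 0.1499 0.1   ] [0.5387 0.0898 0.1   ]
flange [0.5875 0.1202 0.008 ]
[ 0.4796 -0.0017  0.7313]
spare [ 0.6034 -0.1157  0.086 ]
```

```bash
python3 - <<'E'
from h import *
from scipy.spatial.transform import Rotation as R
np.set_printoptions(precision=4,suppress=True)
s=sense();q=s['tool_rot'];print(R.from_quat(np.r_[q[1:],q[0]]).as_matrix(), s['eef_pos'])
# yaw from fence bar edges in top view
import cv2
im=cv2.imread('pics/top0.png')
for z,(a,b) in {.051:((257,68),(257,180))}.items(): print(onz("top",*a,z),onz("top",*b,z))
E
```

```text
[[-0.9422 -0.0005  0.3352]
 [-0.3352  0.0013 -0.9422]
 [ 0.     -1.     -0.0014]] [ 0.2261 -0.6356  0.2446]
[0.8599 0.1044 0.051 ] [0.6708 0.0957 0.051 ]
```

```bash
python3 -m handwheel '[5,4,0,0,0, 10,8,0,-3,0, 15,12,0,-6,0, 20,16,0,-9,0, 24,20,0,-12,0, 26,25,0,-15,0, 27,31,0,-18,0, 27,37,0,-18,0, 27,43,0,-18,0, 26.5,49,0,-18,0, 26.5,55,0,-18,0, 26.4,61,0,-18,0, 26.4,67,0,-18,0, 26.4,73,-2,-18,0, 26.4,75.3,-5,-18,0, 26.4,75.3,-8,-18,0, 26.4,75.3,-8,-18,0, 26.4,75.3,-8,-18,0]'; python3 - <<'E'
from h import *
import cv2
for n in ["scene","top"]: cv2.imwrite(f"pics/{n}1.png",get_image(n))
s=sense();print(s['time_s'],s['eef_pos'],s['tool_rot'],s['force'],s['opening'])
E
```

```text
time_s: 2.35
eef_pos: [0.4907, 0.1167, 0.1661]
tool_rot: [0.01, -0.009, 0.707, -0.707]
force: [-0.0, 1.5, -0.5]
opening: -0.0002
2.45 [0.49101079 0.11674007 0.16649971] [ 0.01007288 -0.00874305  0.70721292 -0.7068748 ] [ 0.27431968  0.00665083 -0.32027688] -7.480479916043356e-05
```

View pics/scene1.png

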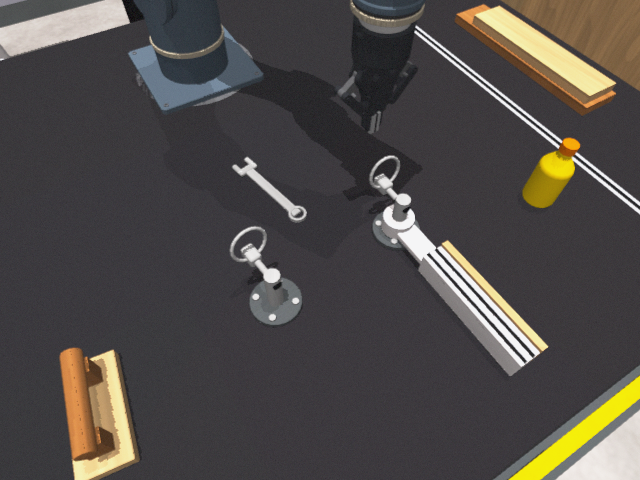

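The closed gripper is behind the ring, with its tip at about (374,131). The ring, at (385,172), is untouched. I'll check the tip height and the linkage extents.

```bash
python3 - <<'E'
from h import *
import cv2
np.set_printoptions(precision=4,suppress=True)
t=[.491,.1167,.1665]
for dz in (0,-.014,-.027): print(dz,proj("scene",np.add(t,[0,0,dz])),proj("top",np.add(t,[0,0,dz])))
print('body+.059',[proj("scene",np.add(t,[0,dy,.05])) for dy in(-.05,.05)])
a=cv2.imread('pics/scene1.png')[60:160,320:440];b=cv2.imread('pics/top1.png')[190:290,175:295]
cv2.imwrite('pics/z3.png',cv2.resize(cv2.vconcat([a,b]),None,fx=3,fy=3,interpolation=cv2.INTER_CUBIC))
E
```

```text
0 [369.5823 121.6254] [221.7253 292.8442]
-0.014 [368.6317 128.7713] [223.996  293.1224]
-0.027 [367.7777 135.1917] [226.0085 293.3689]
body+.059 [array([343.0846, 106.007 ]), array([402.0462,  82.4394])]
```

View pics/z3.png

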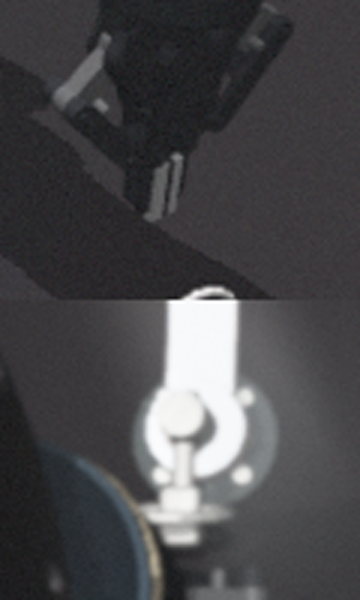

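```bash
python3 -m handwheel '[0,0.1,-4,0,0, 0,0.1,-8.3,0,0, 0,0.1,-8.3,0,0, 1,0.1,-8.3,0,0, 1.8,0.1,-8.3,0,0, 2.2,0.1,-8.3,0,0, 2.5,0.1,-8.3,0,0, 2.8,0.1,-8.3,0,0, 3.1,0.1,-8.3,0,0, 3.4,0.1,-8.3,0,0, 3.4,0.1,-8.3,0,0]'; python3 - <<'E'
from h import *
import cv2
cv2.imwrite(f"pics/scene2.png",get_image("scene"))
a=cv2.imread('pics/scene2.png')[100:250,330:480]
cv2.imwrite('pics/z4.png',cv2.resize(a,None,fx=4,fy=4,interpolation=cv2.INTER_CUBIC))
s=sense();print(s['time_s'],s['eef_pos'],s['force'])
E
```

```text
time_s: 3.82
eef_pos: [0.5248, 0.1181, 0.0823]
tool_rot: [0.01, -0.01, 0.707, -0.707]
force: [-0.2, -0.4, 1.1]
opening: 0.0
3.875 [0.52476087 0.11810923 0.0822753 ] [-0.83598128  0.21636747 -0.00624654]
```

View pics/z4.png

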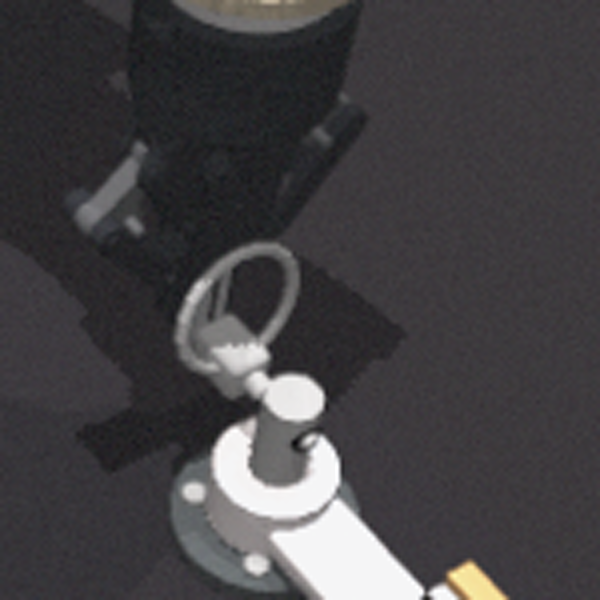

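The pin has advanced: its tail shows in the cross hole at zoom (310,440). The ring is still open. I'll keep pushing until it meets the stop.

```bash
python3 -m handwheel '[0.2,0,0,0,0, 0.4,0,0,0,0, 0.6,0,0,0,0, 0.8,0,0,0,0, 0.8,0,0,0,0]'; python3 -m handwheel '[0.1,0,0,0,0, 0.1,0,0,0,0]';  python3 -m handwheel '[0.1,0,0,0,0, 0.1,0,0,0,0]'
```

```text
time_s: 4.5
eef_pos: [0.5326, 0.1182, 0.0823]
tool_rot: [0.01, -0.01, 0.707, -0.707]
force: [-2.1, 1.6, -0.2]
opening: 0.0004
time_s: 4.75
eef_pos: [0.5327, 0.1181, 0.0822]
tool_rot: [-0.009, 0.01, -0.707, 0.707]
force: [-5.0, 1.3, 2.3]
opening: -0.0005
time_s: 5.0
eef_pos: [0.5327, 0.1181, 0.0821]
tool_rot: [-0.009, 0.011, -0.707, 0.707]
force: [-7.7, 1.0, 4.1]
opening: -0.0004
```

```bash
python3 -m handwheel '[0.1,0,0,0,0, 0.2,0,0,0,0, 0.3,0,0,0,0, 0.3,0,0,0,0]'; python3 - <<'E'
from h import *
import cv2
cv2.imwrite(f"pics/scene3.png",get_image("scene"))
a=cv2.imread('pics/scene3.png')[100:250,330:480]
cv2.imwrite('pics/z5.png',cv2.resize(a,None,fx=4,fy=4,interpolation=cv2.INTER_CUBIC))
s=sense();print(s['time_s'],s['eef_pos'],s['force'])
E
```

```text
time_s: 5.5
eef_pos: [0.5329, 0.118, 0.0818]
tool_rot: [-0.007, 0.013, -0.707, 0.707]
force: [-17.0, 3.2, 12.6]
opening: -0.0
5.55 [0.53288415 0.11798695 0.08185675] [-17.66174887   1.76136884  11.68496086]
```

View pics/z5.png

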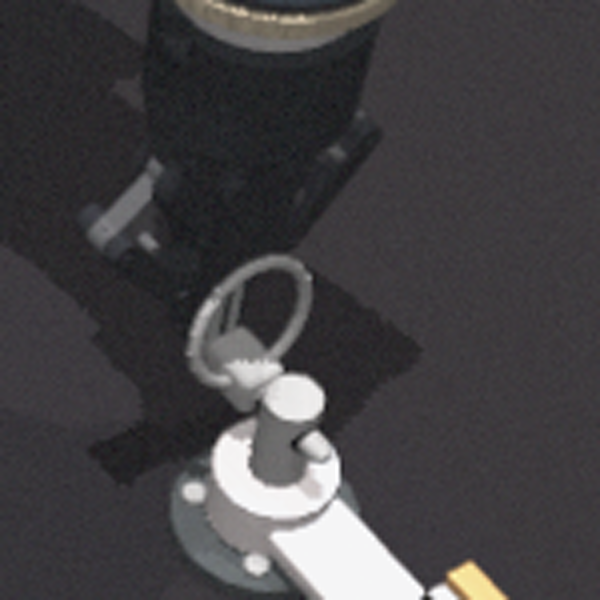

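```bash
python3 - <<'E'
from h import *
import numpy as np
o=onz("scene",411.1,212.2,.072);print(o, np.linalg.norm(o[:2]-[.589,.120]))
c,s=np.cos(.035),np.sin(.035)
for x in(.015,.023):print(proj("scene",[.589+x*c,.120+x*s,.072]))
E
python3 -m handwheel '[-1,0,0,0,0, -2.2,0,0,0,0, -2.2,0,3.2,0,0, -2.2,0,3.2,0,0]'; python3 - <<'E'
from h import *
import cv2
cv2.imwrite(f"pics/scene4.png",get_image("scene"))
a=cv2.imread('pics/scene4.png')[100:250,330:480]
cv2.imwrite('pics/z6.png',cv2.resize(a,None,fx=4,fy=4,interpolation=cv2.INTER_CUBIC))
s=sense();print(s['time_s'],s['eef_pos'],s['force'])
E
```

```text
[0.60855417 0.12490166 0.072     ] 0.020159165187559332
[407.02607216 211.32026456]
[410.34540592 214.82264151]
time_s: 6.05
eef_pos: [0.5166, 0.1182, 0.1162]
tool_rot: [0.011, -0.008, 0.707, -0.707]
force: [-0.4, 0.1, 0.1]
opening: 0.0
6.1 [0.51604046 0.11806767 0.11520712] [-0.06455213  0.55309323  0.30176069]
```

View pics/z6.png

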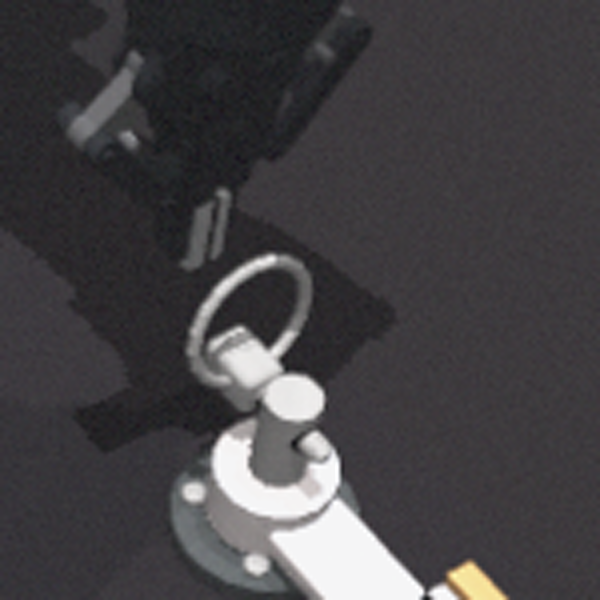

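The pin is home: contact at 17 N, and the tail stands about 20–23 mm past the axis. The ring is still open. Next I'll sweep the ring forward over the post.

```bash
python3 -m handwheel '[1,0,0,0,0, 2,0.05,0,0,0, 3,0.1,0,0,0, 4,0.1,0,0,0, 5,0.15,0,0,0, 6,0.2,0,0,0, 7,0.2,0,0,0, 8,0.25,0,0,0, 8.5,0.25,0,0,0, 8.5,0.25,0,0,0]'; python3 - <<'E'
from h import *
import cv2
cv2.imwrite(f"pics/scene5.png",get_image("scene"))
a=cv2.imread('pics/scene5.png')[100:250,330:480]
cv2.imwrite('pics/z7.png',cv2.resize(a,None,fx=4,fy=4,interpolation=cv2.INTER_CUBIC))
s=sense();print(s['time_s'],s['eef_pos'],s['force'])
E
```

```text
time_s: 7.35
eef_pos: [0.6006, 0.1205, 0.1143]
tool_rot: [0.01, -0.01, 0.707, -0.707]
force: [-0.9, -0.9, -0.7]
opening: 0.0003
7.4 [0.6001664  0.1205241  0.11424503] [-0.05055355  0.30435428  0.35602853]
```

View pics/z7.png

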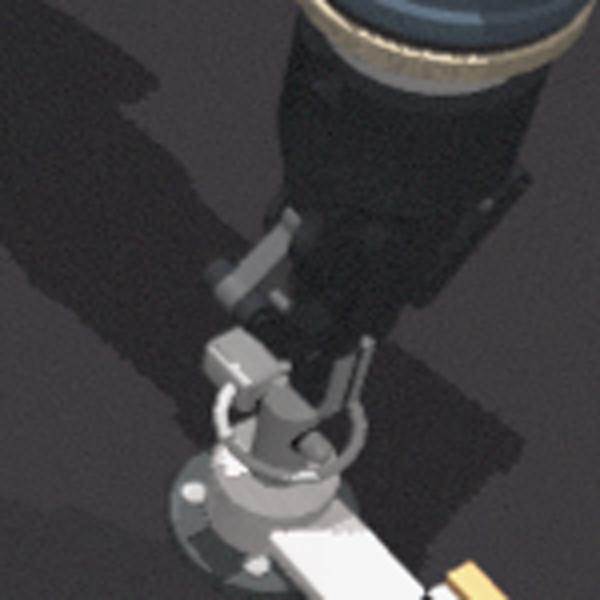

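The ring has snapped down around the post, with its far side at zoom (290,475). I'll lift clear and verify.

```bash
python3 -m handwheel '[0,0,3,0,0, 0,0,8,0,0, -4,0,13,0,0, -9,0,14,0,0, -14,0,14,0,0, -15,0,14,0,0, -15,0,14,0,0]'; python3 - <<'E'
from h import *
import cv2
for n in ["scene","top"]: cv2.imwrite(f"pics/{n}6.png",get_image(n))
a=cv2.imread('pics/scene6.png')[150:250,350:450];b=cv2.imread('pics/top6.png')[185:285,185:285]
cv2.imwrite('pics/z8.png',cv2.resize(cv2.hconcat([a,b]),None,fx=4,fy=4,interpolation=cv2.INTER_CUBIC))
d=cv2.absdiff(cv2.imread('pics/scene6.png'),cv2.imread('pics/scene0.png'))[210:330,220:310];print('spare diff px',(d.max(2)>60).sum())
s=sense();print(s['time_s'],s['eef_pos'],s['force'])
c,q=np.cos(.035),np.sin(.035)
print('ring far expected',[proj(n,[.589+.0255*c,.120+.0255*q,.072]) for n in("scene","top")])
E
```

```text
time_s: 8.28
eef_pos: [0.4502, 0.1206, 0.2547]
tool_rot: [0.01, -0.01, 0.707, -0.707]
force: [0.5, -0.7, 0.6]
opening: 0.0002
spare diff px 0
8.375 [0.45139872 0.12062199 0.25435925] [ 0.03631116  0.24106508 -0.697785  ]
ring far expected [array([411.39009541, 215.92493994]), array([236.77341477, 211.89123901])]
```

View pics/z8.png

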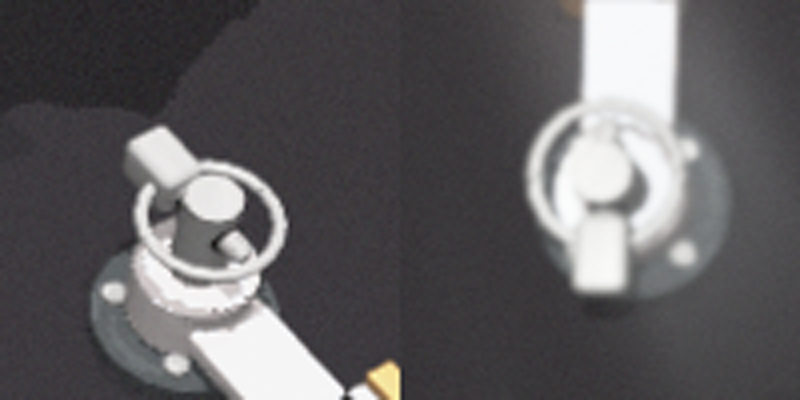

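View pics/scene6.png

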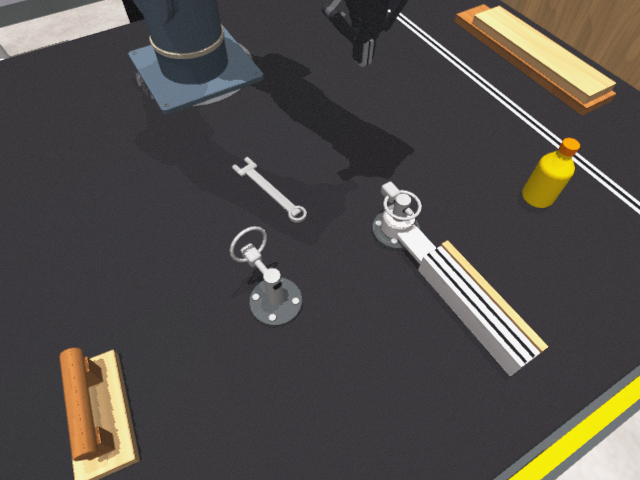

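```bash
python3 -c "
from rig import *
print(job_done())"
```

```text
the job is handed in; nothing more can be done
None
```

The fence is locked on and the job was handed in, at about 8.4 s on the robot's clock.

- **Pin:** With the jaws shut, I pushed the fence post's linch pin in until it stopped. The tool held at x ≈ 0.533 m while the force rose to 17 N, well above the 3 N friction. I measured the pin's head 45 mm behind the post axis (44 mm nominal). The first tail estimate, taken from one view, was about 20 mm past the axis against 23 mm nominal. That disagrees slightly, but I relied on the hard stop.
- **Ring:** I backed off and swept the ring forward over the post with the fingertips, and it snapped shut.
- **Last checks:** In the final pictures, taken with the gripper well clear, the ring lies flat around the post and over the pin's end. Its width at pin height came out at about 59 mm, and its far side was within 1–3 px of where it should be.
- **Spare post:** It is unchanged from the first picture (no differing pixels above the threshold).

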